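Set the power step on a resistance-soldering unit and switch it on

TASK

Get the resistance-soldering unit ready for the next joint: with a fingertip, push the long selector handle on its sloping panel round, click by click, until it rests in the sixth of its eight steps (counted clockwise from the smallest dot), and take the finger away. Only then press the far half of the rocker switch down to turn the unit on. Push the handle from one side without gripping it, and leave the small timer knob and all the things lying about as they are.

Things in the scene. Friction and masses are not known exactly. Their poses are not given: they have to be found in the camera images.
- unit: resistance-soldering unit, fixed: grey console case 260 mm deep (x), 280 wide (y), 126 high. Its aluminium panel, 180 mm long, rises 18 degrees away from the robot, from 70 mm above the bench at the front to 126; flat top behind it. Origin: centre of the underside, x to its back, y to its left. Panel: selector left; ammeter (10 mm proud) right far; rocker right near; timer knob just right of the middle, near
- selector_axis (a point): point on the selector's turning axis, 20 mm out from the panel's surface, fixed to the panel; its x points up the slope of the panel, y to the unit's left, z straight out of the panel along the turning axis. Round it, 51 mm from the axis, stand eight printed dots, growing from step 1 to step 8; nothing else stands on the panel within 80 mm of the axis
- selector (a joint): selector angle, rad, growing clockwise as seen looking at the panel: 0 at step 1, eight click steps 0.5236 (30 degrees) apart, stops just beyond the ends; step 6 is 2.618. Starts in one of steps 1 to 4. At step 1 the pointer is 105 degrees anticlockwise from straight up the slope, at step 6 45 clockwise from it. 0.2 N m breaks it loose; past halfway it jumps into the next step and stays there
- pointer_tip (a point): pointer end of the selector handle, 42 mm from the axis, 20 mm out from the panel; x along the handle away from the axis, z out of the panel. Handle: black straight bar 13 mm wide, reaching 42 mm from the axis at the pointer (white line on top) and 20 mm behind it; upright sides from 8.5 to 34.5 mm out from the panel; below it a grey round skirt 45 mm across, 8.5 mm high. Push its side 20 to 40 mm from the axis
- rocker_on_half (a point): point fixed to the panel at the top of the raised (far, up-slope) half of the rocker switch when off: 10.5 mm out from the panel, 14 mm up the slope from the pivot; x up the slope, z out of the panel. Black rocker, 36 mm long (x), 22 wide, 2 mm bezel. Press this half along -z with about 4 N, here or up to its edge 4 mm further up the slope, till it lies level, 6.5 mm out from the panel
- power (a joint): tilt of the rocker switch in rad: 0 off (far half raised), 0.28 on (far half fully down); it snaps to the nearer end beyond the middle, 0.14, and stays
- timer_mark (a point): rim of the small round timer knob (aluminium, 25 mm across, 17.5 mm high), on the black line of its top, 9.5 mm from its axis; the knob turns easily and is to be left alone
- flux_jar: flux jar, 44 mm across and 48 mm tall, standing on the flat top of the unit behind the panel, on the left; origin at the centre of its underside; to be left where it is
- solder_dish: white ceramic dish, 60 mm across and 22 mm tall, standing on the flat top of the unit behind the panel, on the right; origin at the centre of its underside; to be left where it is
- handpiece: electrode pencil, 172 mm long and 16 mm thick, lying on the bench in front of the unit; origin under its middle, x along it towards the carbon tip; to be left where it is
- tweezers: steel tweezers, 160 mm long and 6 mm high, lying on the bench in front of the unit; origin under the middle, x along them; to be left where it is
- bench_block: square steel bench block, 75 x 75 x 20 mm, on the bench to the right of the unit; origin at the centre of its underside; to be left where it is
- bangle: brass bangle, 64 mm across and 7 mm high, lying on the bench block; origin at the centre of its underside; to be left where it is
- hammer: hammer with a wooden handle, 240 mm long, lying on the bench to the left of the unit; origin under its middle, x towards the head; to be left where it is
- file: file with a wooden handle, 220 mm long, lying between the unit and the hammer; origin under its middle, x towards the file's point; to be left where it is

How it is judged:
On the way, in this order (a step that is already met when the one before it is completed fails the run):
1. the selector rests in step 6 and the fingers have left it, the unit still off (value of joint selector between 2.518 and 2.718 rad and contact force between the fingers and selector below 0.1 N and value of joint power below 0.1 rad), for 0.3 s.
2. the rocker switch is pressed over to on (value of joint power above 0.22 rad), for 0.2 s.
At the end, for the whole second after the job is handed in: the selector rests in step 6 (within 0.1 rad of 2.618), the rocker switch is on (tilt over 0.22 rad), the timer knob is unturned (its mark within 3 mm of the start) and every loose thing is within 20 mm of where it began (value of joint selector between 2.518 and 2.718 rad and velocity of joint selector between -0.05 and 0.05 rad/s and value of joint power above 0.22 rad and distance of each of flux_jar, solder_dish, handpiece, tweezers, bench_block, bangle, hammer, file from where it was at the start of the episode below 0.02 m and distance of timer_mark from where it was at the start of the episode below 0.003 m); the robot touches nothing.
It fails at once if the unit is switched on while the selector is not in step 6 (value of joint power above 0.16 rad and not (value of joint selector between 2.468 and 2.768 rad)).
It fails at once if the selector handle is gripped: squeezed from both sides at once (contact force between the fingers and selector_c1 above 4 N and contact force between the fingers and selector_c2 above 4 N).
It fails at once if a loose thing is lifted, carried or pushed away (20 mm) (distance of any of flux_jar, solder_dish, handpiece, tweezers, bench_block, bangle, hammer, file from where it was at the start of the episode above 0.02 m).
It fails at once if the timer knob is turned (distance of timer_mark from where it was at the start of the episode above 0.003 m).
It also fails if it takes over 45 s, if anything falls off the work surface, if the arm or the gripper's body presses on something with over 40 N, if the wrist force passes 120 N, or if a joint passes its speed limit or range.

ROBOT

A 6-joint arm with a two-finger parallel gripper is mounted at the origin on the work surface. World frame = base frame: x ahead of the robot, y to its left, z up, the work surface at z = 0. Lengths are in m, angles in rad, forces in N, time in s.
With the tool pointing down it reaches from about 0.35 to 0.775 m from the base axis. Payload 7.3 kg.
Tool frame: the origin (TCP) lies at the very end of the fingers, on their centre line; the grasp point (between the pads) lies 19 mm behind it (robot.pinch_z is the distance from the TCP to the grasp point, in m); z points along the fingers, y is the line along which they close (so a half turn about z gives the same grasp; the last joint's range is limited). The gripper opens to 92 mm and grips with 3 to 60 N. Pads are 19 mm wide; open, the fingers measure 130 mm over their backs; the gripper's body (75 mm by 190 mm) begins 47 mm behind the grasp point.
Start: joints at [1.025, 0.342, 1.524, -0, 1.275, -0.146], TCP at [0.204, 0.484, 0.227] pointing down, gripper open.
Joint ranges: [-2.53, 2.53], [-0.77, 2.02], [0.04, 2.7], [-1, 4.14], [0.28, 2.66], [-3.11, 3.11]. Speed limits (rad/s): [2.57, 2.57, 3.14, 3.14, 3.14, 3.14].

INTERFACE

Orientations are given as [roll, pitch, yaw] about the fixed x, y, z axes, in that order (R = Rz(yaw) Ry(pitch) Rx(roll)).
In Python, from cell import robot gives the robot as it stands.
- The arm moves only by the tool move_arm, never from a script. Its argument "motion" is a list of rows, each a list of 6 numbers: the shift along the tool's x, y, z in units of 0.1 m (1.0 is 0.1 m), then the turn, a rotation vector about the tool's x, y, z in units of pi rad (1.0 is pi rad). In form: [[dx, dy, dz, rx, ry, rz], ...]. A call has 1 to 12 rows; each row is the pose to reach, as a shift and turn from the pose commanded when the call began, along the tool's axes at that moment, turning the shorter way round; what a row does not reach only later rows make up. A row lasts 1/8 s, in which the tool goes at most 62.5 mm and 10.7 degrees, less where a joint would pass 70% of its speed; a pose out of reach is approached as far as the arm can. A call with a number of a shift or a turn outside -1 to 1 is refused whole. A call with a gripper value outside its range is refused whole. "fingers" is the opening, from -1 (shut) to 1 (fully open), set as the call begins (left out, the last holds). The fingers move at their own pace and stop on an object; "newtons" is the grip in N (left out, the last holds). Time passes only in rows, so rows that repeat a pose let the fingers close. It gives the time, the measured TCP pose, the force, the opening and the grip force at its end, in the units of the state.
- robot.observe(): the state, without advancing time (a new reading comes with each control period).
- robot.read_camera(name): name is "side" or "top" or "wrist"; returns a dict with "image" (480x640x3 uint8, red, green, blue), "range_z" (480x640 float32, m along the optical axis (not along the pixel's ray), 0 where there is no reading), "vfov" (degrees; the focal length in pixels is half the picture's height over the tangent of half this angle, whatever the lens; pixels are square), "cx", "cy" (the principal point, pixels), "k1" (the pictures are not rectified: a ray, as slopes to the right and down, at radius r is drawn at 1 + k1 r^2 times it, then the intrinsics apply), "extrinsics" (4x4, takes a point from camera to world coordinates); the wrist camera has in their place "hand_eye" (4x4, takes a point from camera to tool coordinates, whose origin is the TCP and whose axes are the flange's). Camera axes: x right, y up, looking along -z (the intrinsics and any distortion apply to the point x, -y, -z); pixel columns grow to the right and rows downward; lengths in m; the calibration is good to about 2 mm. A picture is of the moment at which its call begins: read the wrist's pose just before it.
- robot.hand_in(): hands the job in; it is judged then, once.
The state is a dict: "time": time; "qpos": joint angles; "qvel": joint speeds; "joint_efforts": joint torques, N m; "tool_pos": TCP position; "tool_rot": TCP orientation; "contact_force": force on the tool from outside, world axes, zero at the start; "torque": the same for the moment, N m; "opening": finger opening in m; "grip_force": force on a finger pad.
Only numpy, scipy, OpenCV 4.12 (cv2) and the standard library are available. Lean on these libraries where they do the work, as an engineer would, in place of code of your own. Each camera call takes 0.05 s, during which the arm holds its last target. There are 200 camera calls.

## Working session

There is one attempt and no reset: what is moved stays moved. The work goes in short steps, Python scripts to look and compute and a tool call to move; the robot and the scene stay as the last step left them, time stands still between calls to the robot, and variables do not carry over. Pictures are saved under pics/ and viewed, at most 10 in all, crops included, and the job is handed in when it is done.

Besides the shell and the picture viewer there is one more tool, called after "Emit:" as name(argument=value, ...) on one line, values as JSON. move_arm: Moves the arm, as the interface text tells. Shifts and turns lie within -1 to 1; 1 stands for 0.1 m of shift or pi rad of turn. Its arguments: {"type":"object","properties":{"motion":{"type":"array"},"fingers":{"type":"number"},"newtons":{"type":"number"}},"required":["motion"]}

```bash
mkdir -p pics
cat > h.py <<'E'
import numpy as np, cv2, pickle
from cell import robot
def snap(n,f):
    s=robot.observe(); c=robot.read_camera(n)
    cv2.imwrite(f'pics/{f}.png',c['image'][:,:,::-1]); 
    pickle.dump((s,c),open(f'pics/{f}.pkl','wb')); return s,c
def load(f): return pickle.load(open(f'pics/{f}.pkl','rb'))
def Rm(rpy):
    from scipy.spatial.transform import Rotation as R
    return R.from_euler('xyz',rpy).as_matrix()
def pose(s):
    T=np.eye(4); T[:3,:3]=Rm(s['tool_rot']); T[:3,3]=s['tool_pos']; return T
def p3(f,u,v,z=None):
    s,c=load(f); F=240/np.tan(np.radians(c['vfov'])/2)
    d=np.array([(u-c['cx'])/F,(v-c['cy'])/F]); x=d.copy()
    for _ in range(20): x=d/(1+c['k1']*(x@x))
    if z is None:
        w=c['range_z'][int(v)-1:int(v)+2,int(u)-1:int(u)+2]; z=np.median(w[w>0])
    E=c['extrinsics'] if 'extrinsics' in c else pose(s)@c['hand_eye']
    return (E@np.array([x[0]*z,-x[1]*z,-z,1]))[:3]
E
python3 - <<'E'
from h import *
s,c=snap('top','top0'); print(s); print({k:v for k,v in c.items() if k not in('image','range_z')})
s,c=snap('side','side0')
E
```

```text
{'time': 0.0, 'qpos': array([ 1.02498764e+00,  3.42727705e-01,  1.52499855e+00, -2.23330484e-05,
        1.27537278e+00, -1.46034825e-01]), 'qvel': array([ 0.0005765 ,  0.00083891, -0.00117524,  0.00190642, -0.00063812,
       -0.00210238]), 'joint_efforts': array([ 1.49581316e-03, -4.31244171e+01, -2.44233906e+01,  7.19831348e-02,
        5.55872067e-02, -8.16597230e-05]), 'tool_pos': array([0.2041324 , 0.48326369, 0.22604881]), 'tool_rot': array([-3.14009920e+00, -1.98074200e-04,  2.74182516e+00]), 'contact_force': array([-0.29126137,  0.14586547,  0.83572692]), 'torque': array([0.00935546, 0.02301093, 0.02956206]), 'grip_force': 0.0, 'opening': 0.09182156041901281}
{'vfov': 54.445064807236946, 'cx': 320.2975277992209, 'cy': 235.22158473830538, 'k1': -0.12640749507815704, 'extrinsics': array([[-0.0291    ,  0.99809764, -0.05435345,  0.48821465],
       [-0.99950286, -0.02971487, -0.01053866,  0.0687899 ],
       [-0.01213372,  0.05401975,  0.99846614,  0.83887103],
       [ 0.        ,  0.        ,  0.        ,  1.        ]])}
```

View pics/top0.png

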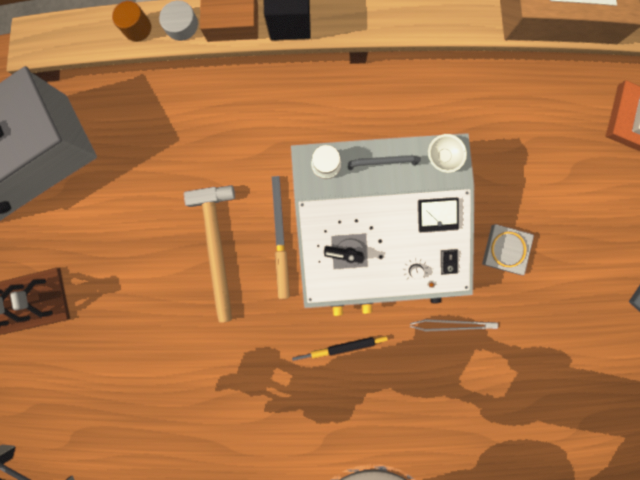

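The top picture shows the unit with its selector near (348,252), the pointer to the left at about (326,252), and the rocker near (450,262). Next I'll look at an enlarged crop.

Run:
```python
from h import *
s,c=load('top0')
im=c['image'][130:310,285:480,::-1]
cv2.imwrite('pics/c1.png',cv2.resize(im,None,fx=3.3,fy=3.3,interpolation=cv2.INTER_CUBIC))
# panel plane fit and edges
P=np.array([p3('top0',u,v) for u in range(308,465,6) for v in range(205,293,5)])
from numpy.linalg import svd,lstsq
A=np.c_[P[:,:2],np.ones(len(P))]; m=np.ones(len(P),bool)
for i in range(12):
    k=lstsq(A[m],P[m,2],rcond=None)[0]; r=P[:,2]-A@k; m=abs(r)<max(.003,.02/(i+1))
n=np.r_[-k[:2],1];n/=np.linalg.norm(n)
print(k,n,m.sum(),len(P),r[m].std(), 'tilt',np.degrees(np.arccos(n[2])),'yaw',np.degrees(np.arctan2(-n[1],-n[0])))
```

```text
[ 0.32480967  0.01418165 -0.06642631] [-0.30889424 -0.01348676  0.95100076] 403 486 0.0006287437401358122 tilt 18.010334342068912 yaw 2.500027432220071
```

View pics/c1.png

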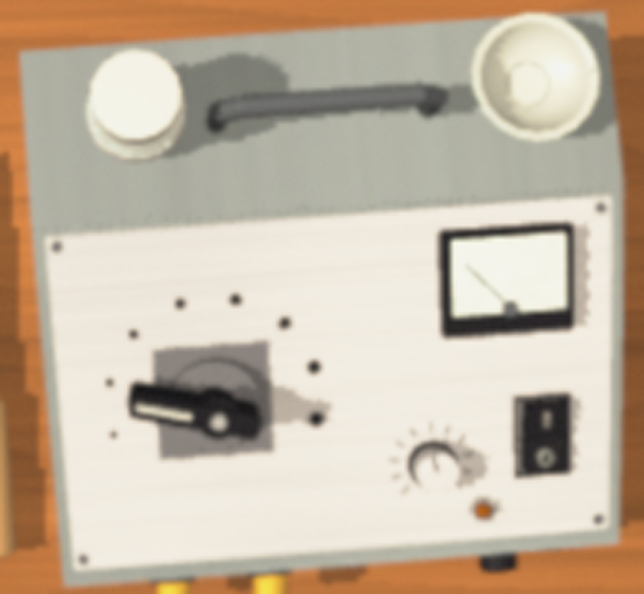

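View pics/side0.png

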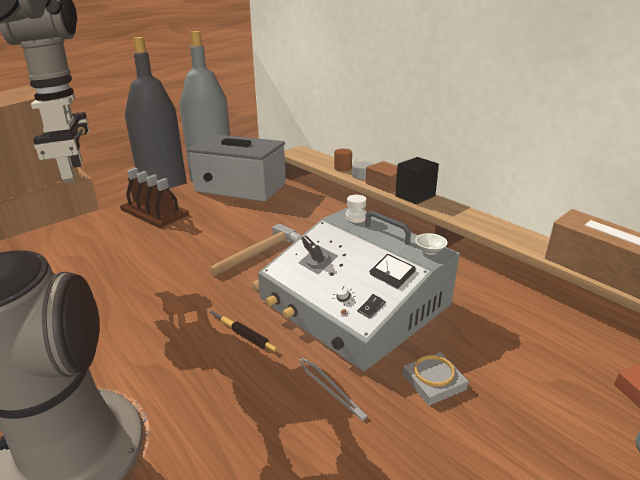

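The enlarged crop shows the eight dots from (113,434) through (109,382), (133,334), (180,303), (235,299), (284,323) and (314,367) to (316,418). The pointer end is near (133,398), the rocker's "I" half near (546,418), and the timer knob near (433,463). The side picture confirms the layout.

```bash
cat >> h.py <<'E'
k=np.array([0.32480967,0.01418165,-0.06642631]); n=np.r_[-k[:2],1]; n/=np.linalg.norm(n)
yaw=np.arctan2(-n[1],-n[0])
def plane(f,u,v,h=0):
    a=p3(f,u,v,.1); b=p3(f,u,v,1.); P=np.r_[0,0,k[2]]+h*n
    t=((P-a)@n)/((b-a)@n); return a+t*(b-a)
E
python3 - <<'E'
from h import *
from scipy.optimize import least_squares
q=lambda u,v,h=0: plane('top0',285+u/3.3,130+v/3.3,h)
D=np.array([q(*p) for p in [(113,434),(109,382),(133,334),(180,303),(235,299),(284,323),(314,367),(316,418)]])
ux0=np.array([np.cos(yaw),np.sin(yaw),0]); ux0-=n*(ux0@n); ux0/=np.linalg.norm(ux0); uy0=np.cross(n,ux0)
th0=np.radians(105-30*np.arange(8))
O=D.mean(0)
xy=np.c_[(D-O)@ux0,(D-O)@uy0]
f=lambda p:(np.c_[p[0]+p[3]*np.cos(th0+p[2]),p[1]+p[3]*np.sin(th0+p[2])]-xy).ravel()
r=least_squares(f,[0,0,0,.05]); print(r.x,np.abs(r.fun).max())
A=O+r.x[0]*ux0+r.x[1]*uy0
g=r.x[2]; ux=np.cos(g)*ux0+np.sin(g)*uy0; uy=np.cross(n,ux)
print('axis foot',A,'ux',ux,'uy',uy,'n',n,'yaw unit',np.degrees(yaw+g))
np.save('frame.npy',np.c_[ux,uy,n,A])
L=lambda p:np.array([(p-A)@ux,(p-A)@uy,(p-A)@n])*1000
for nm,u,v,h in [('tip',133,400,.0345),('hub',217,421,.0345),('rockI',546,418,.0105),('rockO',546,458,.006),('rockbez tl',516,398,.002),('br',572,474,.002),('timer',433,463,.0175),('jar',137,88,0),('meterTL',442,232,.01),('meterBR',573,330,.01)]:
    print(nm,L(q(u,v,h)).round(1),q(u,v,h).round(4))
l=L(q(133,400,.0345))-L(q(217,421,.0345)); print('angle',np.degrees(np.arctan2(l[1],l[0])))
E
```

```text
[-2.13185850e-02 -2.17535334e-05  1.02040195e-03  5.09699475e-02] 0.00044041559098512845
axis foot [0.50154254 0.03081632 0.09691658] ux [0.9500506  0.04250193 0.30918837] uy [-4.45893153e-02  9.99005352e-01 -3.15496524e-04] n [-0.30889424 -0.01348676  0.95100076] yaw unit 2.5584917581137887
tip [13.7 38.5 34.5] [0.5022 0.0694 0.1339]
hub [ 0.6  0.7 34.5] [0.4915 0.031  0.1299]
rockI [ -18.3 -159.4   10.5] [ 0.4881 -0.1294  0.1013]
rockO [ -40.3 -160.7    6. ] [ 0.4685 -0.1316  0.0902]
rockbez tl [  -9.7 -147.     2. ] [ 0.4982 -0.1164  0.0959]
br [ -51.3 -175.     2. ] [ 0.46   -0.1462  0.083 ]
timer [ -34.1 -102.4   17.5] [ 0.4683 -0.0732  0.1031]
jar [151.8  26.    0. ] [0.6446 0.0633 0.1438]
meterTL [  76.3 -110.6   10. ] [ 0.5759 -0.0765  0.1301]
meterBR [  24.5 -172.7   10. ] [ 0.5294 -0.1408  0.1141]
angle 70.94717523157992
```

```bash
cat >> h.py <<'E'
from scipy.spatial.transform import Rotation as Ro
try: F_=np.load('frame.npy'); UX,UY,NN,A0=F_.T
except Exception: pass
def W(x,y,z): return A0+(x*UX+y*UY+z*NN)/1000
def Rt(ang): # tool z=-n, tool x at angle ang(deg) in panel from up slope, ccw
    a=np.radians(ang); x=np.cos(a)*UX+np.sin(a)*UY; z=-NN; return np.c_[x,np.cross(z,x),z]
def T_(p,R): T=np.eye(4);T[:3,:3]=R;T[:3,3]=p;return T
def rel(T0,T1):
    D=np.linalg.inv(T0)@T1
    return np.r_[D[:3,3]/.1, Ro.from_matrix(D[:3,:3]).as_rotvec()/np.pi].round(3)
def app(T0,r):
    D=T_(np.array(r[:3])*.1,Ro.from_rotvec(np.array(r[3:])*np.pi).as_matrix()); return T0@D
def loc(p): d=(p-A0)*1000; return np.array([d@UX,d@UY,d@NN]).round(1)
E
python3 - <<'E'
from h import *
T0=pose(robot.observe())
goal=T_(W(-22,37,70),Rt(75)); print(goal[:3,3])
T=T_(T0[:3,3],goal[:3,:3]); print('rot',rel(T0,T)); print('then',rel(T,goal))
E
```

```text
[0.45736902 0.0659004  0.15667282]
rot [ 0.     0.     0.    -0.099 -0.045  0.438]
then [-3.616  3.054  1.387 -0.     0.     0.   ]
```

Emit:
move_arm(motion=[[0,0,0,-0.099,-0.045,0.438],[0,0,0,-0.099,-0.045,0.438],[0,0,0,-0.099,-0.045,0.438],[0,0,0,-0.099,-0.045,0.438],[0,0,0,-0.099,-0.045,0.438],[0,0,0,-0.099,-0.045,0.438],[0,0,0,-0.099,-0.045,0.438],[0,0,0,-0.099,-0.045,0.438],[0,0,0,-0.099,-0.045,0.438]], fingers=-1, newtons=10)

```text
time: 1.23
tool_pos: [0.2038, 0.4836, 0.2262]
tool_rot: [2.837, -0.081, 1.368]
contact_force: [-0.2, -0.8, -0.4]
opening: 0.0064
grip_force: 0.0
```

Emit:
move_arm(motion=[[-0.45,0.38,0.17,0,0,0],[-0.9,0.76,0.34,0,0,0],[-0.9,0.76,0.34,0,0,0]])

```text
time: 1.6
tool_pos: [0.2683, 0.3761, 0.209]
tool_rot: [2.838, -0.079, 1.363]
contact_force: [0.5, 0.4, 0.1]
opening: 0.0001
grip_force: 0.0
```

Emit:
move_arm(motion=[[-0.45,0.38,0.17,0,0,0],[-0.9,0.76,0.34,0,0,0],[-0.9,0.76,0.34,0,0,0]])

```text
time: 1.98
tool_pos: [0.3318, 0.273, 0.1925]
tool_rot: [2.837, -0.081, 1.361]
contact_force: [-0.4, -0.2, 0.1]
opening: 0.0004
grip_force: 0.0
```

Emit:
move_arm(motion=[[-0.45,0.38,0.17,0,0,0],[-0.9,0.76,0.34,0,0,0],[-0.9,0.76,0.34,0,0,0]])

```text
time: 2.35
tool_pos: [0.3951, 0.1696, 0.1758]
tool_rot: [2.837, -0.082, 1.361]
contact_force: [0.9, -0.3, 0.3]
opening: 0.0003
grip_force: 0.0
```

Emit:
move_arm(motion=[[-0.45,0.38,0.17,0,0,0],[-0.9,0.76,0.34,0,0,0],[-0.9,0.76,0.34,0,0,0],[-0.9,0.76,0.34,0,0,0]])

```text
time: 2.85
tool_pos: [0.4556, 0.0698, 0.1587]
tool_rot: [2.838, -0.082, 1.368]
contact_force: [-0.2, 1.3, 0.2]
opening: 0.0003
grip_force: 0.0
```

Run:
```python
from h import *
s,c=snap('wrist','w1'); T=pose(s); print(s['time'],s['opening'],s['qpos'].round(2),loc(T[:3,3]),rel(T,T_(W(-22,37,70),Rt(75))))
# project dots check
```

```text
2.85 0.0002739249352740993 [-0.03  0.15  2.05  0.05  0.63  0.15] [-22.9  40.9  72.4] [-0.036  0.019  0.024 -0.    -0.001  0.   ]
```

View pics/w1.png

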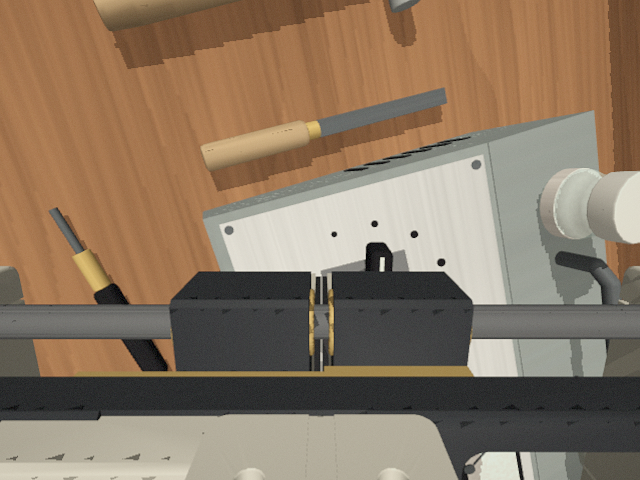

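The wrist picture shows dots 1–4 at (334,234), (374,223), (414,234) and (441,262). The pointer end at about (378,245) aims at dot 2, so the selector is in step 2. Next I'll check the frame and plan the push.

Run:
```python
from h import *
s,c=load('w1')
for i,p in enumerate([(334,234),(374,223),(414,234),(441,262)]):
    th=np.radians(105-30*i); print(loc(plane('w1',*p)),(51*np.cos(th)).round(1),(51*np.sin(th)).round(1))
def P(th,gap,r=30,h=16):
    t=np.radians(th); er=np.array([np.cos(t),np.sin(t)]); et=np.array([-np.sin(t),np.cos(t)])
    q=r*er+(6.5+19+gap)*et; return T_(W(q[0],q[1],h),Rt(th))
T0=pose(robot.observe())
d=P(75,6); print('down',rel(T0,d))
for a,b in [(75,20),(20,-35)]:
    Ta=P(a,6 if a==75 else 0)
    print('call from',a)
    for th in np.linspace(a,b,12)[1:] if a!=75 else np.r_[75,np.linspace(75,20,11)[1:]]: print(list(rel(Ta,P(th,0)).tolist()),',')
```

```text
[-12.1  50.6   0. ] -13.2 49.3
[14.1 51.  -0. ] 13.2 49.3
[37.2 37.5 -0. ] 36.1 36.1
[50.5 14.6 -0. ] 49.3 13.2
down [-0.042  0.015  0.566 -0.    -0.001  0.001]
call from 75
[-0.0, 0.06, -0.0, -0.0, 0.0, 0.0] ,
[0.023, 0.09, -0.0, -0.0, -0.0, 0.031] ,
[0.043, 0.122, -0.0, -0.0, 0.0, 0.061] ,
[0.06, 0.156, 0.0, -0.0, -0.0, 0.092] ,
[0.074, 0.191, -0.0, -0.0, 0.0, 0.122] ,
[0.084, 0.227, -0.0, -0.0, 0.0, 0.153] ,
[0.09, 0.265, 0.0, -0.0, 0.0, 0.183] ,
[0.094, 0.302, 0.0, -0.0, 0.0, 0.214] ,
[0.093, 0.34, 0.0, -0.0, 0.0, 0.244] ,
[0.089, 0.378, -0.0, -0.0, 0.0, 0.275] ,
[0.081, 0.414, 0.0, -0.0, 0.0, 0.306] ,
call from 20
[0.021, 0.027, 0.0, 0.0, -0.0, 0.028] ,
[0.04, 0.056, 0.0, 0.0, 0.0, 0.056] ,
[0.056, 0.086, -0.0, 0.0, 0.0, 0.083] ,
[0.069, 0.118, -0.0, 0.0, -0.0, 0.111] ,
[0.08, 0.151, 0.0, 0.0, -0.0, 0.139] ,
[0.087, 0.184, -0.0, 0.0, -0.0, 0.167] ,
[0.092, 0.218, -0.0, -0.0, 0.0, 0.194] ,
[0.094, 0.252, 0.0, 0.0, -0.0, 0.222] ,
[0.092, 0.287, 0.0, 0.0, 0.0, 0.25] ,
[0.088, 0.321, -0.0, -0.0, -0.0, 0.278] ,
[0.081, 0.354, 0.0, 0.0, 0.0, 0.306] ,
```

Emit:
move_arm(motion=[[-0.04,0.01,0.2,0,0,0],[-0.04,0.01,0.4,0,0,0],[-0.04,0.01,0.565,0,0,0],[-0.04,0.01,0.565,0,0,0],[-0.04,0.01,0.565,0,0,0]])

```text
time: 3.52
tool_pos: [0.4734, 0.0663, 0.1057]
tool_rot: [2.836, -0.082, 1.369]
contact_force: [-0.1, 0.5, 0.0]
opening: 0.0004
grip_force: 0.0
```

Run:
```python
from h import *
s=robot.observe();T=pose(s); print(s['contact_force'],loc(T[:3,3]))
```

```text
[-0.12764564  0.51073944  0.02390042] [-22.5  36.7  16.6]
```

Emit:
move_arm(motion=[[0,0.06,0,0,0,0],[0.023,0.09,0,0,0,0.031],[0.043,0.122,0,0,0,0.061],[0.06,0.156,0,0,0,0.092],[0.074,0.191,0,0,0,0.122],[0.084,0.227,0,0,0,0.153],[0.09,0.265,0,0,0,0.183],[0.094,0.302,0,0,0,0.214],[0.093,0.34,0,0,0,0.244],[0.089,0.378,0,0,0,0.275],[0.081,0.414,0,0,0,0.306]])

```text
time: 4.9
tool_pos: [0.5143, 0.0638, 0.1189]
tool_rot: [3.033, -0.298, 0.405]
contact_force: [-0.0, 0.7, 0.3]
opening: 0.0006
grip_force: 0.0
```

Run:
```python
from h import *
s,c=snap('top','t2');T=pose(s); print(s['contact_force'],loc(T[:3,3]),(T[:3,:3].T@Rt(20)).round(2).tolist())
im=c['image'][160:310,285:480,::-1]
cv2.imwrite('pics/c2.png',cv2.resize(im,None,fx=3.3,fy=3.3,interpolation=cv2.INTER_CUBIC))
```

```text
[-0.04742739  0.66083172  0.34957147] [20.3 32.3 16.5] [[1.0, 0.01, -0.0], [-0.01, 1.0, 0.0], [0.0, -0.0, 1.0]]
```

View pics/c2.png

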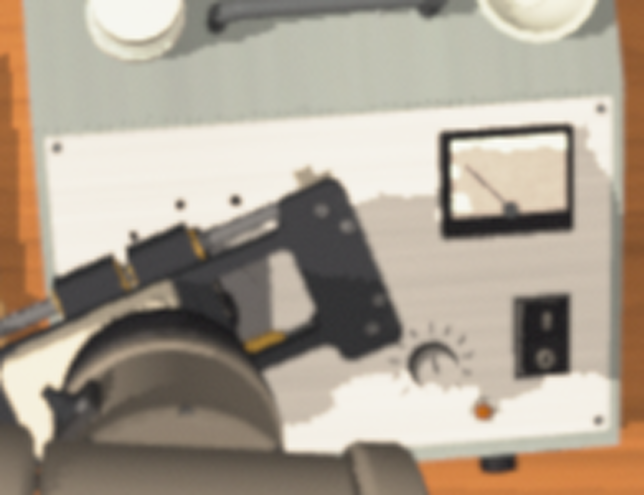

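The gripper covers the handle in this view. Force has dropped off, which fits the handle having clicked on to step 4. I'll continue the arc.

Emit:
move_arm(motion=[[0.021,0.027,0,0,0,0.028],[0.04,0.056,0,0,0,0.056],[0.056,0.086,0,0,0,0.083],[0.069,0.118,0,0,0,0.111],[0.08,0.151,0,0,0,0.139],[0.087,0.184,0,0,0,0.167],[0.092,0.218,0,0,0,0.194],[0.094,0.252,0,0,0,0.222],[0.092,0.287,0,0,0,0.25],[0.088,0.321,0,0,0,0.278],[0.081,0.354,0,0,0,0.306]])

```text
time: 6.32
tool_pos: [0.5341, 0.0341, 0.1248]
tool_rot: [-2.954, -0.256, -0.595]
contact_force: [0.4, -0.7, 0.1]
opening: 0.0007
grip_force: 0.0
```

Run:
```python
from h import *
def P(th,gap,r=30,h=16):
    t=np.radians(th); er=np.array([np.cos(t),np.sin(t)]); et=np.array([-np.sin(t),np.cos(t)])
    q=r*er+(6.5+19+gap)*et; return T_(W(q[0],q[1],h),Rt(th))
s=robot.observe();T=pose(s); print(s['contact_force'],loc(T[:3,3]),rel(T,P(-35,0)))
print(rel(P(-35,0),P(-41,0)), rel(P(-35,0),P(-41,15)))
```

```text
[ 0.37262099 -0.72656584  0.13559619] [39.7  1.8 16.4] [-0.014 -0.012  0.004 -0.001 -0.    -0.001]
[ 0.025  0.033  0.    -0.    -0.     0.033] [ 0.041 -0.116 -0.    -0.    -0.     0.033]
```

Emit:
move_arm(motion=[[0.012,0.016,0,0,0,0.017],[0.022,0.028,0,0,0,0.03],[0.022,0.028,0,0,0,0.03],[0.04,-0.12,0,0,0,0.03],[0.04,-0.2,-0.2,0,0,0.03],[0.04,-0.2,-0.6,0,0,0.03],[0.04,-0.6,-0.6,0,0,0.03],[0.04,-0.9,-0.6,0,0,0.03],[0.04,-0.9,-0.6,0,0,0.03]])

```text
time: 7.45
tool_pos: [0.5651, 0.1082, 0.1989]
tool_rot: [-2.93, -0.238, -0.685]
contact_force: [-0.1, 0.1, 0.4]
opening: 0.0007
grip_force: 0.0
```

Run:
```python
from h import *
s,c=snap('side','s3');T=pose(s); print(s['contact_force'],loc(T[:3,3]))
im=c['image'][180:380,220:480,::-1]
cv2.imwrite('pics/c3.png',cv2.resize(im,None,fx=3,fy=3,interpolation=cv2.INTER_CUBIC))
snap('wrist','w3')
```

```text
[-0.12952448  0.115976    0.39590341] [95.2 74.5 76.3]
```

View pics/c3.png

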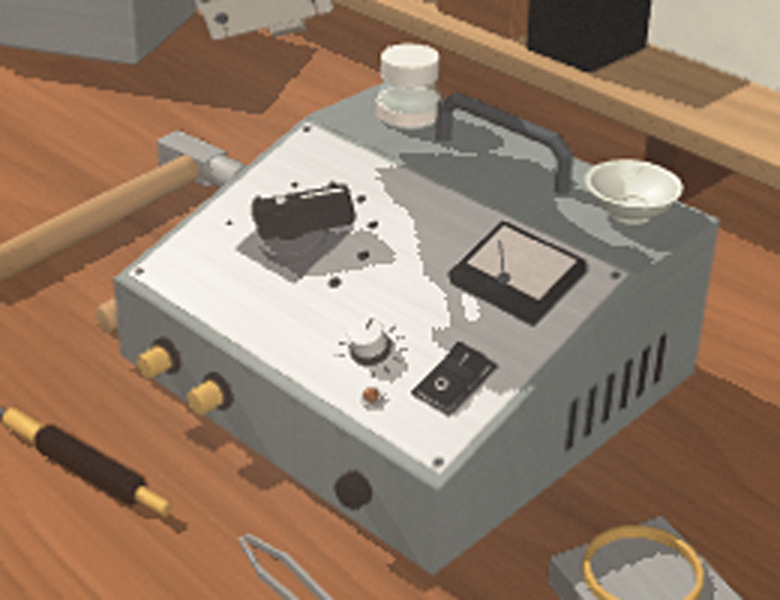

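The side crop shows the handle's top running from about (258,203) at the back to (348,187) at the pointer. I'll compute the angle from these.

Run:
```python
from h import *
q=lambda u,v,h:loc(plane('s3',220+u/3,180+v/3,h/1000))
for d in [(334,283),(363,256),(373,225),(361,198),(294,185),(229,223)]: x=q(*d,0); print(x,np.degrees(np.arctan2(x[1],x[0])))
a=q(275,218,34.5);b=q(354,205,34.5);print(a,b,np.degrees(np.arctan2(*(b-a)[1::-1])))
a=q(255,203,34.5);b=q(346,186,34.5);print(a,b,np.degrees(np.arctan2(*(b-a)[1::-1])))
```

```text
[-12.2 -47.2  -0. ] -104.49231964210487
[ 14.3 -47.1  -0. ] -73.11121992269427
[ 37.8 -33.9   0. ] -41.88656125194279
[ 51.9 -10.1   0. ] -11.012405136065313
[37.3 38.5 -0. ] 45.90698142983476
[-11.8  51.2   0. ] 102.97826992231353
[-11.8  -6.1  34.5] [ 22.6 -41.6  34.5] -45.90157590245576
[-9.2 15.  34.5] [ 32.4 -25.4  34.5] -44.16158502559788
```

View pics/w3.png

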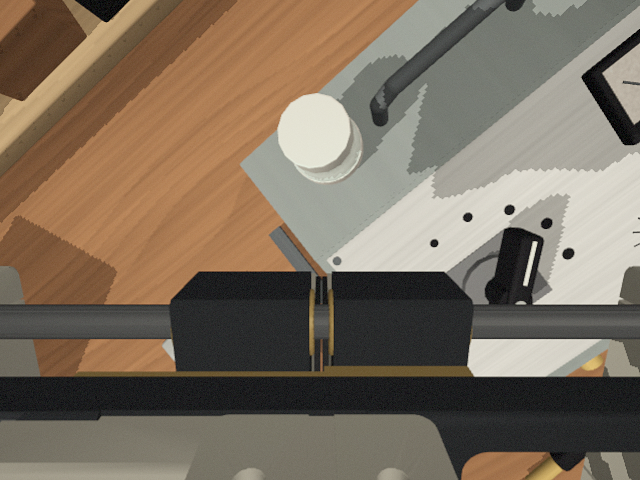

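The measured handle angle is about -45°, so the selector is in step 6. The wrist picture agrees, with the pointer end near (522,235) between the axis and the dot at (547,223). Next is the rocker.

Run:
```python
from h import *
T0=pose(robot.observe()); G=T_(W(-12,-161,40),Rt(0)); T1=T_(T0[:3,3],Rt(0)); print(rel(T0,T1),rel(T1,G))
q=lambda u,v,h:loc(plane('s3',220+u/3,180+v/3,h/1000))
print('bezel corners',[q(*p,2) for p in[(462,341),(497,352),(453,414),(412,397)]])
```

```text
[-0.     0.     0.    -0.001  0.    -0.225] [-1.055  2.341  0.358  0.     0.    -0.   ]
bezel corners [array([  -5.3, -144.6,    2. ]), array([  -0.6, -166.5,    2. ]), array([ -47.6, -173.9,    2. ]), array([ -51.6, -147.3,    2. ])]
```

Emit:
move_arm(motion=[[0,0,0,0,0,-0.225],[0,0,0,0,0,-0.225],[0,0,0,0,0,-0.225],[0,0,0,0,0,-0.225],[0,0,0,0,0,-0.225]])

```text
time: 8.18
tool_pos: [0.5637, 0.1059, 0.198]
tool_rot: [-3.139, -0.314, 0.041]
contact_force: [0.5, 1.0, 0.4]
opening: 0.0003
grip_force: 0.0
```

Emit:
move_arm(motion=[[-0.17,0.4,0,0,0,0],[-0.35,0.78,0,0,0,0],[-0.35,0.78,0,0,0,0]])

```text
time: 8.55
tool_pos: [0.5331, 0.025, 0.1867]
tool_rot: [-3.138, -0.313, 0.036]
contact_force: [0.2, -0.3, 0.4]
opening: 0.0006
grip_force: 0.0
```

Emit:
move_arm(motion=[[-0.17,0.4,0,0,0,0],[-0.35,0.78,0,0,0,0],[-0.35,0.78,0,0,0,0]])

```text
time: 8.93
tool_pos: [0.504, -0.0536, 0.1761]
tool_rot: [-3.138, -0.314, 0.037]
contact_force: [-0.2, -0.2, 0.1]
opening: 0.0007
grip_force: 0.0
```

Emit:
move_arm(motion=[[-0.17,0.4,0,0,0,0],[-0.35,0.78,0.2,0,0,0],[-0.35,0.78,0.35,0,0,0],[-0.35,0.78,0.35,0,0,0],[-0.35,0.78,0.35,0,0,0]])

```text
time: 9.55
tool_pos: [0.4862, -0.1301, 0.1326]
tool_rot: [-3.139, -0.316, 0.044]
contact_force: [-0.3, 0.1, -0.2]
opening: 0.0004
grip_force: 0.0
```

Run:
```python
from h import *
s=robot.observe();T=pose(s); print(s['time'],s['contact_force'],loc(T[:3,3]),rel(T,T_(W(-12,-160,18),Rt(0))),rel(T,T_(W(-12,-160,6.5),Rt(0))))
```

```text
9.55 [-0.34879628  0.08309976 -0.21159162] [ -10.4 -160.    40.9] [-0.017  0.     0.229 -0.001 -0.    -0.   ] [-0.017  0.     0.344 -0.001 -0.    -0.   ]
```

Emit:
move_arm(motion=[[-0.02,0,0.1,0,0,0],[-0.02,0,0.22,0,0,0],[-0.02,0,0.28,0,0,0],[-0.02,0,0.32,0,0,0],[-0.02,0,0.345,0,0,0],[-0.02,0,0.345,0,0,0],[-0.02,0,0.345,0,0,0]])

```text
time: 10.42
tool_pos: [0.4946, -0.1305, 0.099]
tool_rot: [-3.14, -0.316, 0.043]
contact_force: [0.3, 0.0, 4.6]
opening: 0.0003
grip_force: 2.1
```

Run:
```python
from h import *
s=robot.observe();T=pose(s); print(NN@s['contact_force'],loc(T[:3,3]))
```

```text
4.286316222981278 [ -12.8 -160.8    6.3]
```

Emit:
move_arm(motion=[[0,0,0.01,0,0,0],[0,0,0.015,0,0,0],[0,0,0.015,0,0,0]])

```text
time: 10.8
tool_pos: [0.4949, -0.1305, 0.0988]
tool_rot: [-3.14, -0.317, 0.044]
contact_force: [-9.8, 2.0, 21.0]
opening: 0.0004
grip_force: 11.4
```

Emit:
move_arm(motion=[[0,0,-0.2,0,0,0],[0,0,-0.6,0,0,0],[0.3,-0.2,-0.9,0,0,0],[0.9,-0.2,-0.9,0,0,0],[0.9,-0.2,-0.9,0,0,0],[0.9,-0.2,-0.9,0,0,0]])

```text
time: 11.55
tool_pos: [0.5507, -0.1076, 0.2096]
tool_rot: [-3.138, -0.313, 0.043]
contact_force: [0.8, -0.5, 0.2]
opening: 0.0008
grip_force: 0.0
```

Run:
```python
from h import *
s,c=snap('side','s4'); print(s['contact_force'])
im=c['image'][180:380,220:480,::-1]
cv2.imwrite('pics/c4.png',cv2.resize(im,None,fx=3,fy=3,interpolation=cv2.INTER_CUBIC))
```

```text
[ 0.75450288 -0.52851165  0.15725197]
```

View pics/c4.png

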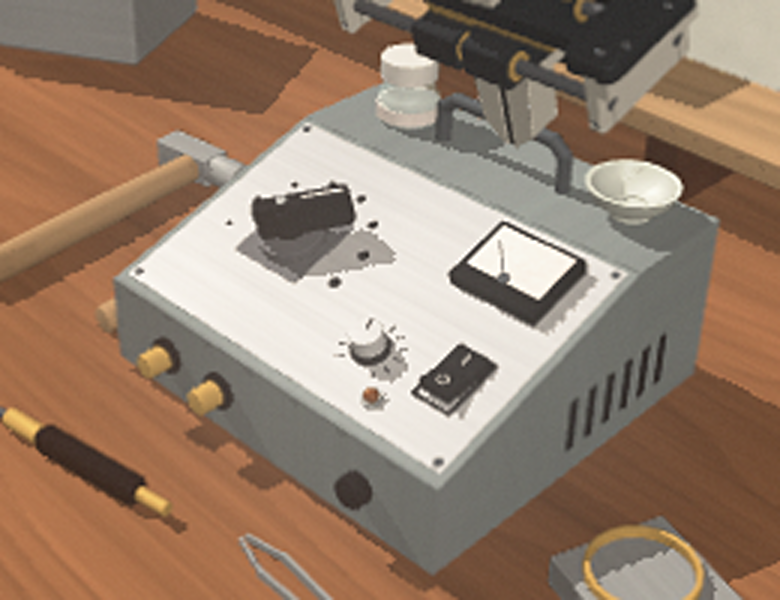

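The side crop shows the rocker at (455,378) tipped over, with its near half raised and its far half down. The selector at (303,210) and the timer knob at (371,340) look unchanged, and the fingers are clear of everything.

```bash
python3 -c "
from cell import robot
print(robot.hand_in())"
```

```text
the job is handed in; nothing more can be done
None
```

The selector was pushed from step 2 to step 6 without gripping and the finger taken away, then the rocker was pressed on, nothing else was seen to move, and the job was handed in at about 11.6 s; hand-in gave no pass/fail result.

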